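# Stop-button test on a lab shaker

### The job

Test the shaker's mushroom stop button: press it in until it latches and stays down, then twist it clockwise (seen from above) by pushing one of its ears until it pops back up, and finally press the small round start button fully in and let it come back out. Do it all by touching and pushing with the fingers: squeeze and lift nothing, use no great force, leave the speed dial as it is set and leave the bottles, vials, beaker and pen where they are.

Things in the scene. Friction and masses are not known exactly. Their poses are not given: they have to be found in the camera images.
- stop_station: Grey box, 90 x 90 mm, 55 mm tall, fixed, with the mushroom stop button on the middle of its top, in a collar 42 mm wide that stands 6 mm above the box. Origin: centre of its underside; z up. All three stations have the same box; they swap places and are turned a little each run. More than 35 N on the station or its button (contacts added up) is too much.
- stop_top (a point): Middle of the top of the black mushroom head, on its axis; 97 mm above the bench when out. Turns with the head, z up. Head: a round cap 52 mm wide, 20 mm tall, its underside 22 mm above the box when out. Two ears on opposite sides, along its own +y and -y, each 14 mm wide (x), 14 mm tall (underside level with the cap's), reach out to 44 mm from the axis.
- stop_ear (a point): Middle of the ear on the head's own +y side: 35 mm from the axis, 13 mm below the level of stop_top, half-way up the ear. Same axes as stop_top. Clockwise turning moves this ear towards the head's own +x.
- stop_in (a joint): How far the head is pressed in, m: 0 out; it latches when pressed past about 0.0115, then rests at about 0.0098 (underside 12 mm above the box); the stop is at 0.0135. Spring 2 N at first, 5.5 N fully in, with a bump of about 10 N near 0.005 where the latch is pushed aside. It springs out by itself once the latch is freed.
- stop_twist (a joint): Clockwise turn of the head, rad: 0 at rest, stop at 1.0. A return spring brings it back to 0 when let go. While latched, a turn of about 0.6 frees the latch and the head springs up some 10 mm while still turned. It takes under 0.1 N m, that is 1 to 3 N on an ear.
- start_station: Grey box, 90 x 90 x 55 mm, fixed, with the round start button in the middle of its top. Origin: centre of its underside.
- start_top (a point): Middle of the flat top of the black start button, 28 mm wide, in a 44 mm ring; 77 mm above the bench when out.
- start (a joint): How far the start button is pressed in, m: 0 out, 0.006 fully in (5 N). It springs back and does not latch.
- dial_station: Grey box, 90 x 90 x 55 mm, fixed, with the speed dial, a black knob with a bar grip 42 mm long whose top is 99 mm above the bench. Not to be turned. Origin: centre of its underside.
- dial_mark (a point): White mark on top of the speed dial's bar, 18 mm from its axis.
- vial_a: Bystander: a 24 mm wide, 54 mm tall glass vial with a cap, standing between the stations. Origin: centre of its underside.
- vial_b: Bystander: a second such vial, between the stations. Origin: centre of its underside.
- clear_bottle: Bystander: a clear glass-stoppered bottle, 64 mm wide, 130 mm tall. Origin: centre of its underside.
- amber_bottle: Bystander: a brown glass-stoppered bottle, 60 mm wide, 115 mm tall. Origin: centre of its underside.
- white_bottle: Bystander: a white plastic bottle, 60 mm wide, 120 mm tall. Origin: centre of its underside.
- beaker: Bystander: an open glass beaker, 64 mm wide, 75 mm tall. Origin: centre of its underside.
- pen: Bystander: a pen, 140 mm long along its x, 9 mm thick, lying on the bench. Origin: centre of its underside.
Things that resemble listed ones, but are neither listed nor needed, are in the scene too. Leave any purple or red look-alike of the start_station alone.

How it is judged:
On the way, in this order (a step that is already met when the one before it is completed fails the run):
1. the mushroom stop button is pressed in to where it latches (value of joint stop_in above 0.009 m), for 0.3 s.
2. the head is twisted clockwise while it is still in (value of joint stop_twist above 0.35 rad and value of joint stop_in above 0.008 m), for 0.05 s.
3. the head has popped back up (value of joint stop_in below 0.002 m), for 0.1 s.
4. the start button is pressed in (value of joint start above 0.0045 m), for 0.05 s.
At the end, for the whole second after the job is handed in: The stop head is out (within 1.5 mm) and turned back to rest (within 0.1 rad), the start button is out again (within 1 mm), after the stop was latched, twisted free and the start button pressed at least 4.5 mm (value of joint stop_in below 0.0015 m and value of joint stop_twist below 0.1 rad and value of joint start below 0.001 m); the robot touches nothing.
It fails at once if the stop button or its station is squeezed or struck with more than 35 N (contact force between any of the arm, the fingers and stop_station above 35 N).
It fails at once if the start button's station is struck with more than 35 N (contact force between the fingers and start_station above 35 N).
It fails at once if the speed dial is turned (its mark moves more than 4 mm) (distance of dial_mark from where it was at the start of the episode above 0.004 m).
It fails at once if a bottle, vial, the beaker or the pen is moved more than 20 mm or lifted (distance of any of vial_a, vial_b, clear_bottle, amber_bottle, white_bottle, beaker, pen from where it was at the start of the episode above 0.02 m).
It fails at once if a bottle, vial or the beaker is tipped (angle between any of vial_a, vial_b, clear_bottle, amber_bottle, white_bottle, beaker's own z axis and vertical above 0.5 rad).
It also fails if it takes over 64 s, if anything falls off the work surface, if the arm or the gripper's body presses on something with over 40 N, if the wrist force passes 120 N, or if a joint passes its speed limit or range.

### The arm

A 6-joint arm with a two-finger parallel gripper is mounted at the origin on the work surface. World frame = base frame: x ahead of the robot, y to its left, z up, the work surface at z = 0. Lengths are in m, angles in rad, forces in N, time in s.
With the tool pointing down it reaches from about 0.3 to 0.775 m from the base axis. Payload 14.6 kg.
Tool frame: the origin (TCP) lies at the very end of the fingers, on their centre line; the grasp point (between the pads) lies 19 mm behind it; z points along the fingers, y is the line along which they close (so a half turn about z gives the same grasp; the last joint's range is limited). The gripper opens to 94 mm and grips with 3 to 60 N. Pads are 16 mm wide; open, the fingers measure 119 mm over their backs; the gripper's body (75 mm by 177 mm) begins 78 mm behind the grasp point.
Start: joints at [-0.067, 0.3, 1.521, -0, 1.321, -0.067], TCP at [0.55, -0, 0.205] pointing down, gripper open.
Joint ranges: [-3.03, 3.03], [-0.79, 2.21], [0.23, 2.52], [-1.04, 4.18], [0, 3.07], [-2.55, 2.55]. Speed limits (rad/s): [2.22, 2.22, 2.57, 3.14, 3.14, 3.14].

### API

Orientations are given as [roll, pitch, yaw] about the fixed x, y, z axes, in that order (R = Rz(yaw) Ry(pitch) Rx(roll)).
In Python, from station import ctrl gives the robot as it stands.
- The arm moves only by the tool move_arm, never from a script. Its argument "increments" is a list of rows, each a list of 7 numbers: the opening, from 0 (shut) to 1 (fully open), then the shift along the tool's x, y, z in units of 50 mm (1.0 is 50 mm), then the turn, a rotation vector about the tool's x, y, z in rad. In form: [[claw, tx, ty, tz, rx, ry, rz], ...]. A call has 1 to 20 rows; each row shifts and turns the commanded pose from where the row before left it, along the tool's axes as they then stand; what a row does not reach is not made up. A row lasts 1/10 s, in which the tool goes at most 50 mm and 8.59 degrees, less where a joint would pass 70% of its speed; a pose out of reach is approached as far as the arm can. A call is refused whole if a number of a shift passes 1 or a number of a turn 0.15, either way. A call with a gripper value outside its range is refused whole. The fingers move at their own pace and stop on an object; "force" is the grip in N (left out, the last holds). Time passes only in rows, so rows that do not move let the fingers close. It gives the time, the measured TCP pose, the force, the opening and the grip force at its end, in the units of the state.
- ctrl.get_obs(): the state, without advancing time (a new reading comes with each control period).
- ctrl.camera(name): name is "scene" or "side" or "wrist"; returns a dict with "color" (384x512x3 uint8, blue, green, red), "K" (3x3 intrinsics, pixels), "pose" (4x4, takes a point from camera to world coordinates); the wrist camera has in their place "tool_from_camera" (4x4, takes a point from camera to tool coordinates, whose origin is the TCP and whose axes are the flange's). Camera axes: x right, y down, z forward; pixel columns grow to the right and rows downward; lengths in m; the calibration is good to about 2 mm. A picture is of the moment at which its call begins: read the wrist's pose just before it. There is no depth.
- ctrl.hand_in(): hands the job in; it is judged then, once.
Trained networks look in a picture, given as the dict that the camera call returned (one of the last four; its "shot" number tells which), for a name from the list of things; names that differ only in an ending like _2 or _b are one class to them, and where a whole thing is asked for, a point or a joint stands for the part that bears it (a point fixed in the world has none). Each returns a list of dicts, best first, with "conf" (0 to 1); they miss things now and then, are a little off and sometimes report something else, mostly with a low value. They report only what shows in the picture. A call takes as long as a camera call. They do not tell look-alikes from the thing itself.
- ctrl.cut_out(name, picture): "mask" (384x512 bool, what is visible of it) and "centre" ([row, column] in pixels, amid what is visible of it).
The state is a dict: "time_s": time; "qpos": joint angles; "joint_vel": joint speeds; "tau": joint torques, N m; "ee_pos": TCP position; "eef_rot": TCP orientation; "force": force on the tool from outside, world axes, zero at the start; "moment": the same for the moment, N m; "grip_width": finger opening in m; "grip_force": force on a finger pad.
Only numpy, scipy, OpenCV 4.12 (cv2) and the standard library are available. Lean on these libraries where they do the work, as an engineer would, in place of code of your own. Each camera call takes 0.05 s, during which the arm holds its last target. There are 200 camera calls.

## Working session

There is one attempt and no reset: what is moved stays moved. The work goes in short steps, Python scripts to look and compute and a tool call to move; the robot and the scene stay as the last step left them, time stands still between calls to the robot, and variables do not carry over. Pictures are saved under pics/ and viewed, at most 10 in all, crops included, and the job is handed in when it is done.

Besides the shell and the picture viewer there is one more tool, called as a command line: name --pt "numbers of a row" for each row, then --argument value for the rest. move_arm: Moves the arm, as the interface text tells. Its arguments: {"type":"object","properties":{"increments":{"type":"array","items":{"type":"array","items":{"type":"number"}}},"force":{"type":"number"}},"required":["increments"]}

```bash
mkdir -p pics
cat > h.py <<'E'
import numpy as np, cv2
from station import ctrl
def ray(c,uv,z,T=None):
    T=c["pose"] if T is None else T
    d=T[:3,:3]@np.linalg.solve(c["K"],[uv[0],uv[1],1.]); o=T[:3,3]
    return o+d*(z-o[2])/d[2]
def proj(c,p,T=None):
    T=c["pose"] if T is None else T
    q=T[:3,:3].T@(np.asarray(p)-T[:3,3]); q=c["K"]@q; return q[:2]/q[2]
E
python3 - <<'E'
from h import *
for n in("scene","side"):
    c=ctrl.camera(n); cv2.imwrite(f"pics/{n}0.png",cv2.resize(c["color"],(800,600)))
    print(n,c["pose"].round(3).tolist(),c["K"].round(1).tolist())
    for k,z in(("stop_station",.055),("stop_top",.087),("start_station",.055),("start_top",.077),("dial_station",.055),("dial_mark",.099),("vial_a",.027)):
        for r in ctrl.cut_out(k,c)[:4]:
            if r["conf"]>.2: print(k,round(r["conf"],2),np.round(r["centre"]),ray(c,r["centre"][::-1],z).round(3),r["mask"].sum())
print(ctrl.get_obs())
E
```

```text
scene [[0.762, 0.385, -0.521, 1.209], [0.648, -0.452, 0.613, -0.775], [0.001, -0.805, -0.593, 0.856], [0.0, 0.0, 0.0, 1.0]] [[427.3, 0.0, 255.5], [0.0, 427.3, 192.9], [0.0, 0.0, 1.0]]
stop_station 0.63 [180. 302.] [0.578 0.207 0.055] 885
stop_station 0.56 [163. 302.] [0.514 0.294 0.055] 175
stop_top 0.64 [162. 303.] [0.544 0.256 0.087] 177
start_station 0.97 [247. 156.] [ 0.461 -0.308  0.055] 1294
start_station 0.95 [221. 128.] [ 0.314 -0.292  0.055] 903
start_station 0.68 [255. 211.] [ 0.596 -0.234  0.055] 1269
start_station 0.59 [305. 191.] [ 0.677 -0.381  0.055] 1710
start_top 0.62 [244. 213.] [ 0.586 -0.215  0.077] 47
start_top 0.62 [295. 190.] [ 0.668 -0.372  0.077] 97
start_top 0.58 [235. 148.] [ 0.429 -0.306  0.077] 60
start_top 0.57 [210. 124.] [ 0.287 -0.283  0.077] 64
dial_station 0.85 [224. 277.] [ 0.651 -0.022  0.055] 1085
dial_mark 0.49 [212. 276.] [ 0.645 -0.024  0.099] 180
vial_a 0.62 [227. 218.] [ 0.507 -0.121  0.027] 120
vial_a 0.55 [204. 293.] [0.61  0.115 0.027] 107
side [[0.918, -0.307, 0.249, 0.284], [-0.395, -0.686, 0.611, -0.605], [-0.017, -0.66, -0.752, 0.854]
[... 780 characters left out ...]
1  0.11  0.027] 152
{'time_s': 0.8, 'qpos': array([-6.66180812e-02,  2.99878033e-01,  1.52100828e+00,  4.69597269e-05,
        1.32069495e+00, -6.66075325e-02]), 'joint_vel': array([ 0.00078479,  0.00351482,  0.00100525,  0.00034364,  0.00072689,
       -0.00114453]), 'tau': array([-1.36930808e-03, -5.31631887e+01, -3.52909470e+01,  7.08315661e-02,
        2.12122552e-02, -1.00370357e-05]), 'ee_pos': array([5.49989262e-01, 1.79215100e-07, 2.05454131e-01]), 'eef_rot': array([ 3.14157826e+00, -4.46396144e-05,  1.57077416e+00]), 'force': array([ 0.43907032,  0.39602687, -0.26513199]), 'moment': array([ 0.06435389,  0.01834378, -0.03333452]), 'grip_force': 0.0, 'grip_width': 0.09394296680057337}
```

View pics/scene0.png

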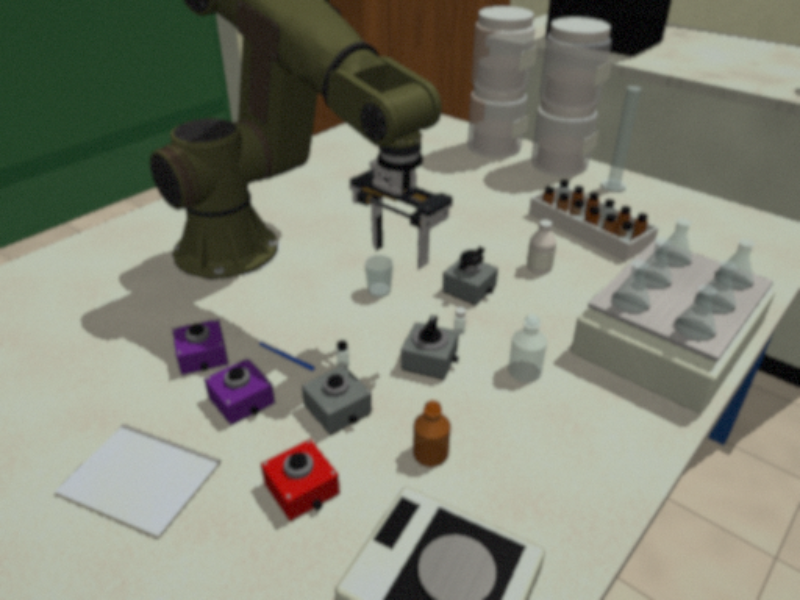

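View pics/side0.png

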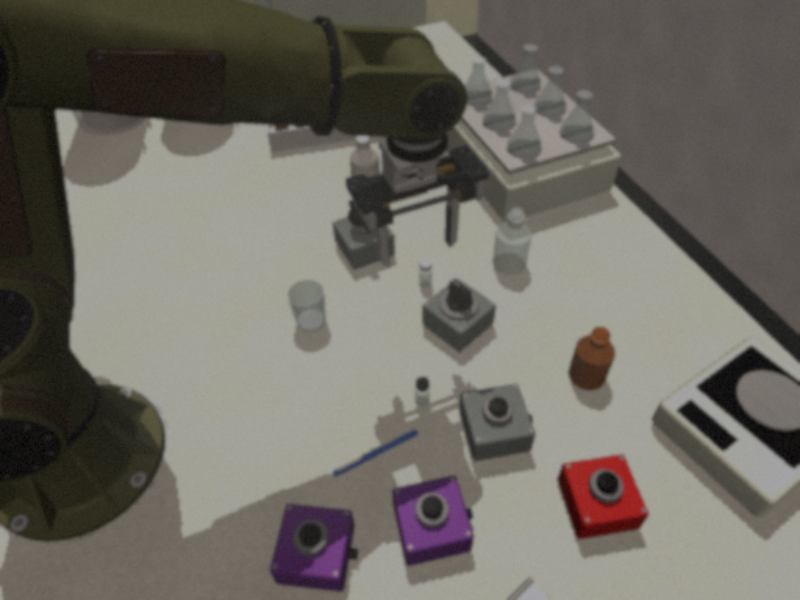

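Stop candidates are the grey box with the black eared head at (470,275) in the scene view, and the grey box at (430,345), which is the dial with the bar grip. Start candidates are the grey box at (335,385), the purple ones at (200,340) and (238,385), and the red one at (298,465). I choose the grey (470,275) for stop and the grey (335,385) for start. I'll check both with the wrist camera.

move_arm --pt "0 0 0 -1 0 0 0" --pt "0 0.5 0 -1 0 0 0" --pt "0 0.5 0 0 0 0 0" --pt "0 0.6 0 0 0 0 0" --pt "0 0.6 0 0 0 0 0" --pt "0 0.6 0 0 0 0 0" --pt "0 0.6 0 0 0 0 0" --pt "0 0.6 0 0 0 0 0" --pt "0 0 0 0 0 0 0" --pt "0 0 0 0 0 0 0" --pt "0 0 0 0 0 0 0" --force 10

```text
time_s: 1.9
ee_pos: [0.5501, 0.1965, 0.3002]
eef_rot: [3.141, 0.0, 1.57]
force: [0.4, -0.5, -0.2]
grip_width: 0.0094
grip_force: 0.0
```

```bash
cat >> h.py <<'E'
from scipy.spatial.transform import Rotation as Ro
def wrist():
    o=ctrl.get_obs(); c=ctrl.camera("wrist")
    T=np.eye(4); T[:3,:3]=Ro.from_euler("xyz",o["eef_rot"]).as_matrix(); T[:3,3]=o["ee_pos"]
    c["pose"]=T@c["tool_from_camera"]; return o,c
E
python3 - <<'E'
from h import *
o,c=wrist(); cv2.imwrite("pics/w1.png",cv2.resize(c["color"],(800,600)))
print(o["time_s"],o["ee_pos"],o["eef_rot"],o["grip_width"],c["tool_from_camera"].round(3).tolist(),c["K"].round(1).tolist())
d={"o":o["ee_pos"]}
for n in("stop_station","stop_top","stop_ear"):
    for r in ctrl.cut_out(n,c)[:3]: print(n,r["conf"],r["centre"],ray(c,r["centre"][::-1],.097),r["mask"].sum())
c2=ctrl.camera("side")
for n,z in(("stop_top",.09),("stop_station",.055)):
    for r in ctrl.cut_out(n,c2)[:2]: print(n,r["conf"],r["centre"],ray(c2,r["centre"][::-1],z))
E
```

```text
1.9 [0.55010299 0.19653791 0.30021929] [3.14149283e+00 1.41947828e-04 1.57012455e+00] 0.009369617051101176 [[-0.0, -0.958, -0.287, 0.086], [1.0, 0.0, -0.001, -0.001], [0.001, -0.287, 0.958, -0.18], [0.0, 0.0, 0.0, 1.0]] [[301.7, 0.0, 251.8], [0.0, 301.7, 191.3], [0.0, 0.0, 1.0]]
stop_station 0.57 [128.3, 243.9] [0.5391028  0.24957627 0.097     ] 4225
stop_top 0.79 [126.6, 245.0] [0.54049016 0.25165553 0.097     ] 1598
stop_top 0.5 [133.3, 244.8] [0.54017976 0.24341864 0.097     ] 1610
stop_top 0.52 [135.4, 232.4] [0.54822477 0.24575357 0.09      ]
stop_top 0.18 [259.5, 318.5] [ 0.57469334 -0.21727251  0.09      ]
stop_station 0.82 [152.9, 234.8] [0.5396853  0.21042275 0.055     ]
```

View pics/w1.png

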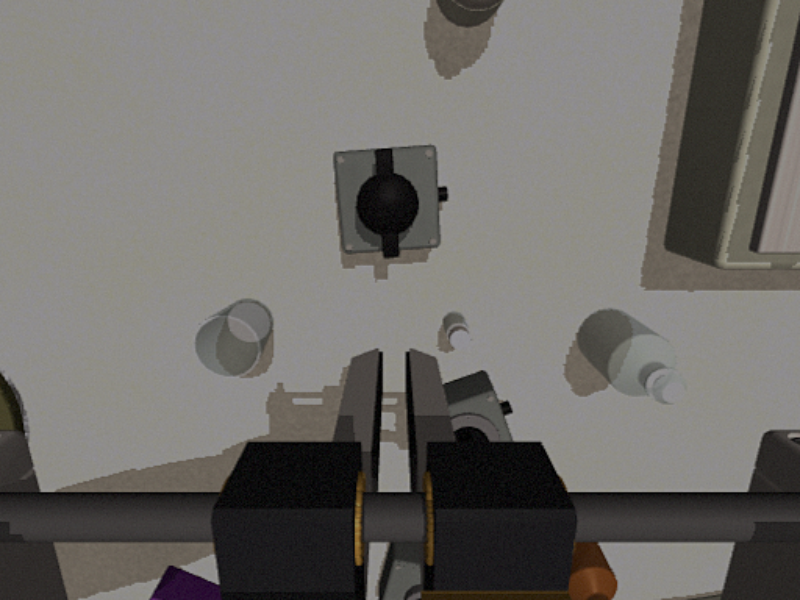

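The wrist view shows the stop station with its round cap at (387,203) and ears at (384,155) and (391,250). So the ears run nearly along world y. The dial station is partly hidden at (475,420), a vial is at (457,330) and the beaker at (235,340).

Run:
```python
from h import *
o,c=wrist(); s=1.5625
P=lambda u,v,z: ray(c,(u/s,v/s),z)
r=ctrl.cut_out("stop_top",c)[0]; m=r["mask"].astype(np.uint8)
op=cv2.morphologyEx(m,cv2.MORPH_OPEN,cv2.getStructuringElement(2,(19,19)))
mu=cv2.moments(op,True); u,v=mu["m10"]/mu["m00"],mu["m01"]/mu["m00"]
print("cap",u*s,v*s,ray(c,(u,v),.09), "box",np.mean([P(a,b,.055) for a,b in((334,152),(436,145),(440,250),(341,254))],0))
e1,e2=P(384,155,.091),P(391,250,.091); print(e1,e2,(e1+e2)/2,np.arctan2(-(e1-e2)[0],(e1-e2)[1]))
q=[P(a,b,.055) for a,b in((334,152),(436,145),(440,250),(341,254))]
print([np.linalg.norm(q[i]-q[i-1]) for i in range(4)],[(q[i]-q[i-1]).round(4) for i in range(4)])
# project predicted ears
print(ctrl.get_obs()["grip_width"])
np.save("head.npy",ray(c,(u,v),.09)[:2])
cv2.imwrite("pics/w2.png",cv2.resize(c["color"][75:180,195:305],None,fx=5,fy=5,interpolation=cv2.INTER_CUBIC))
```

```text
cap 387.45336943441635 199.39718712394705 [0.54403306 0.25032874 0.09      ] box [0.54382606 0.24528104 0.055     ]
[0.54146683 0.28482913 0.091     ] [0.54683273 0.20888857 0.091     ] [0.54414978 0.24685885 0.091     ] 0.0705420127614289
[np.float64(0.08920215870505027), np.float64(0.08786998865172566), np.float64(0.09135675197831794), np.float64(0.09058799580851018)] [array([-0.0031,  0.0891,  0.    ]), array([0.0877, 0.0057, 0.    ]), array([ 0.006 , -0.0912,  0.    ]), array([-0.0905, -0.0037,  0.    ])]
0.000695565134622909
```

View pics/w2.png

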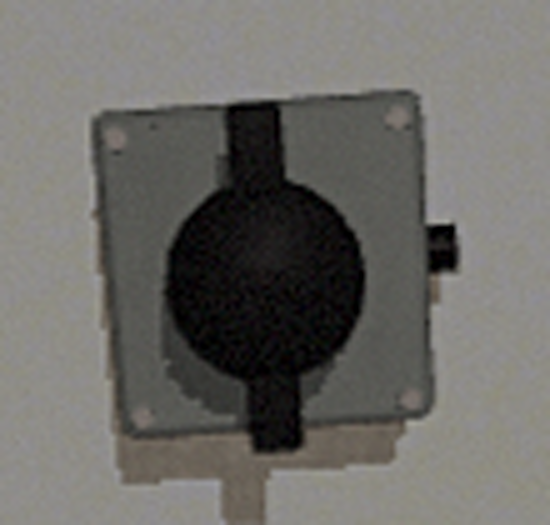

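The crop confirms the cap and both ears. The axis is at about (0.544, 0.246), with the head turned +0.07 rad.

move_arm --pt "0 0.5 -0.12 0 0 0 0" --pt "0 0.49 0 0 0 0 0" --pt "0 0 0 0.5 0 0 -0.07" --pt "0 0 0 0.7 0 0 0" --pt "0 0 0 0.7 0 0 0" --pt "0 0 0 0.7 0 0 0" --pt "0 0 0 0.6 0 0 0" --pt "0 0 0 0.4 0 0 0" --pt "0 0 0 0.2 0 0 0" --pt "0 0 0 0 0 0 0"

```text
time_s: 3.35
ee_pos: [0.5436, 0.2467, 0.1093]
eef_rot: [-3.14, 0.001, 1.641]
force: [0.3, 1.1, -0.0]
grip_width: 0.0005
grip_force: 0.0
```

move_arm --pt "0 0 0 0.06 0 0 0" --pt "0 0 0 0.06 0 0 0" --pt "0 0 0 0.06 0 0 0" --pt "0 0 0 0.06 0 0 0" --pt "0 0 0 0.04 0 0 0" --pt "0 0 0 0 0 0 0"

```text
time_s: 3.95
ee_pos: [0.544, 0.2469, 0.0961]
eef_rot: [3.142, -0.0, 1.641]
force: [0.8, 0.1, 1.3]
grip_width: 0.0003
grip_force: 0.6
```

move_arm --pt "0 0 0 0.05 0 0 0" --pt "0 0 0 0.05 0 0 0" --pt "0 0 0 0.05 0 0 0" --pt "0 0 0 0.04 0 0 0" --pt "0 0 0 0.04 0 0 0" --pt "0 0 0 0.01 0 0 0" --pt "0 0 0 0 0 0 0"

```text
time_s: 4.65
ee_pos: [0.5443, 0.2471, 0.0843]
eef_rot: [3.141, -0.0, 1.641]
force: [1.8, 2.6, 5.0]
grip_width: 0.0007
grip_force: 2.1
```

move_arm --pt "0 0 0 0 0 0 0" --pt "0 0 0 -0.04 0 0 0" --pt "0 0 0 -0.04 0 0 0" --pt "0 0 0 -0.04 0 0 0" --pt "0 0 0 0 0 0 0" --pt "0 0 0 0 0 0 0"

```text
time_s: 5.25
ee_pos: [0.5438, 0.2467, 0.0899]
eef_rot: [-3.141, 0.0, 1.641]
force: [0.1, -0.0, 0.8]
grip_width: 0.0004
grip_force: 0.0
```

The force dropped to zero well below the out position, so the head is latched. Next is the side of the +y ear.

move_arm --pt "0 0 0 -0.6 0 0 0" --pt "0 0.4 -0.3 0 0 0 0" --pt "0 0.38 -0.3 0 0 0 0" --pt "0 0 0 0 0 0 0" --pt "0 0 0 0.4 0 0 0" --pt "0 0 0 0.4 0 0 0" --pt "0 0 0 0.18 0 0 0" --pt "0 0 0 0 0 0 0" --pt "0 0 0 0 0 0 0"

```text
time_s: 6.15
ee_pos: [0.5118, 0.2835, 0.0718]
eef_rot: [3.141, -0.0, 1.641]
force: [-0.0, 0.4, -1.1]
grip_width: 0.0005
grip_force: 0.0
```

Run:
```python
from h import *
c=ctrl.camera("scene"); o=ctrl.get_obs(); print(o["ee_pos"],o["force"])
a=c["color"][125:195,270:340]
w,c2=wrist()
b=c2["color"][200:340,190:320]
cv2.imwrite("pics/s3.png",np.hstack([cv2.resize(a,(400,400),interpolation=3),cv2.resize(c2["color"][100:300,150:350],(400,400),interpolation=3)]))
```

```text
[0.51188029 0.28369585 0.0720786 ] [ 0.39617844  0.38908043 -0.2142452 ]
```

View pics/s3.png

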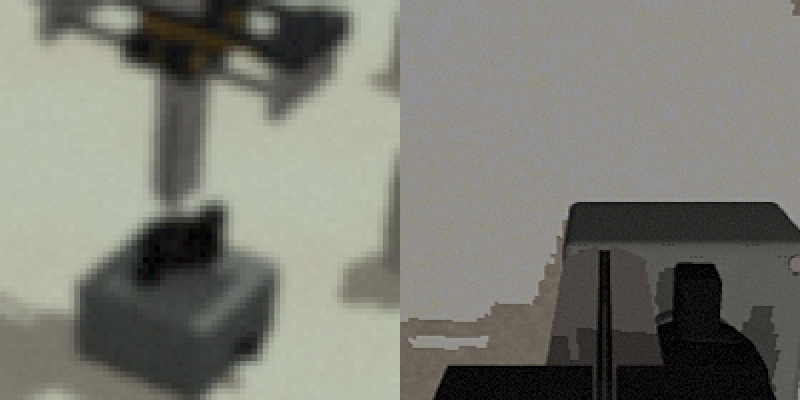

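The wrist half shows the shut fingers at (605,310) just left of the ear at (697,300), clear of the cap. Now I push sideways.

move_arm --pt "0 0 0.08 0 0 0 0" --pt "0 0 0.08 0 0 0 0" --pt "0 0 0.08 0 0 0 0" --pt "0 0 0.08 0 0 0 0" --pt "0 0 0.08 0 0 0 0" --pt "0 0 0.05 0 0 0 0" --pt "0 0 0 0 0 0 0"

```text
time_s: 6.95
ee_pos: [0.5341, 0.2852, 0.0711]
eef_rot: [3.142, 0.0, 1.641]
force: [-0.3, 1.5, 0.2]
grip_width: 0.0005
grip_force: 0.4
```

move_arm --pt "0 0 0.04 0 0 0 0" --pt "0 0 0.06 0 0 0 0" --pt "0 0 0.06 0 0 0 0" --pt "0 0 0.06 0 0 0 0" --pt "0 0 0 0 0 0 0"

```text
time_s: 7.45
ee_pos: [0.5453, 0.2861, 0.0713]
eef_rot: [3.141, -0.0, 1.641]
force: [-1.4, 0.6, 1.6]
grip_width: 0.0007
grip_force: 0.9
```

Run:
```python
from h import *
c=ctrl.camera("scene"); o=ctrl.get_obs(); print(o["ee_pos"],o["force"])
a=c["color"][125:195,270:340]
w,c2=wrist()
cv2.imwrite("pics/s4.png",np.hstack([cv2.resize(a,(400,400),interpolation=3),cv2.resize(c2["color"][100:300,150:350],(400,400),interpolation=3)]))
```

```text
[0.54502773 0.28610849 0.07125673] [-2.2375629   1.81797608  0.05234719]
```

View pics/s4.png

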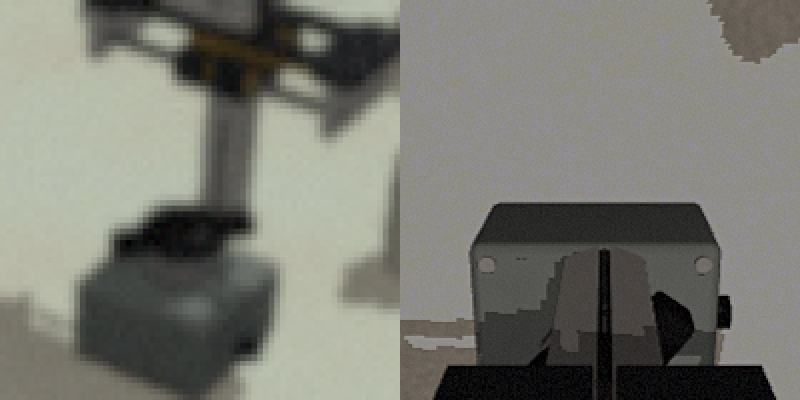

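The ear is turned by about 0.7 rad at (675,325), and the head stands higher over the box, so it has probably popped up. I'll push a little more for certainty, then back off.

move_arm --pt "0 0 0.04 0 0 0 0" --pt "0 0 0.03 0 0 0 0" --pt "0 0 0 0 0 0 0" --pt "0 0 -0.15 0 0 0 0" --pt "0 0 -0.15 0 0 0 0" --pt "0 0 -0.2 0 0 0 0" --pt "0 0 -0.2 0 0 0 0" --pt "0 0 -0.1 0 0 0 0" --pt "0 0 0 0 0 0 0" --pt "0 0 0 -0.5 0 0 0" --pt "0 0 0 -0.8 0 0 0" --pt "0 0 0 -0.8 0 0 0" --pt "0 0 0 -0.8 0 0 0" --pt "0 -0.8 0.4 -0.8 0 0 0" --pt "0 -0.8 0.3 0 0 0 0" --pt "0 0 0 0 0 0 0"

```text
time_s: 9.15
ee_pos: [0.547, 0.209, 0.2504]
eef_rot: [3.14, 0.0, 1.637]
force: [-0.7, 0.4, 0.2]
grip_width: 0.0007
grip_force: 0.0
```

Run:
```python
from h import *
c=ctrl.camera("scene")
a=c["color"][125:195,270:340]
w,c2=wrist(); print(w["ee_pos"],w["force"])
cv2.imwrite("pics/s5.png",np.hstack([cv2.resize(a,(400,400),interpolation=3),cv2.resize(c2["color"][50:250,150:350],(400,400),interpolation=3)]))
```

```text
[0.54598482 0.21072082 0.24973209] [-0.40426693  0.3014159  -0.17846008]
```

View pics/s5.png

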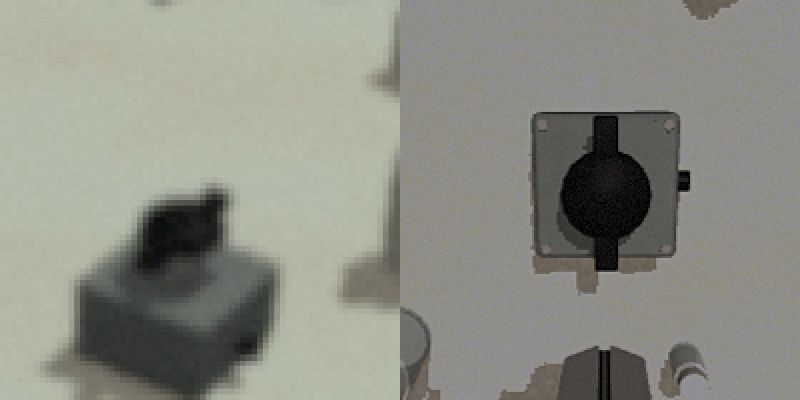

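The head is up again (the collar shows under it at (175,270)) and the ears are back in line at (606,130)/(606,255). Next is the start button.

move_arm --pt "0 -0.4 0 -0.3 0 0 0" --pt "0 -0.8 0 0 0 0 0" --pt "0 -0.9 0 0 0 0 0" --pt "0 -0.9 0 0 0 0 0" --pt "0 -0.9 0 0 0 0 0" --pt "0 -0.9 0 0 0 0 0" --pt "0 -0.9 0 0 0 0 0" --pt "0 -0.9 0 0 0 0 0" --pt "0 -0.9 0 0 0 0 0" --pt "0 -0.9 0.1 0 0 0 0" --pt "0 -0.7 0 0 0 0 0" --pt "0 -0.3 0 0 0 0 0" --pt "0 0 0 0 0 0 0" --pt "0 0 0 0 0 0 0"

```text
time_s: 10.65
ee_pos: [0.5832, -0.2544, 0.2643]
eef_rot: [-3.141, -0.0, 1.642]
force: [0.4, 0.9, 0.5]
grip_width: 0.0004
grip_force: 0.0
```

Run:
```python
from h import *
w,c=wrist(); print(w["ee_pos"],w["eef_rot"])
for n,z in(("start_top",.077),("start_station",.03)):
    for r in ctrl.cut_out(n,c)[:3]: print(n,r["conf"],r["centre"],ray(c,r["centre"][::-1],z),r["mask"].sum())
cv2.imwrite("pics/s6.png",cv2.resize(c["color"],(800,600)))
```

```text
[ 0.58321236 -0.25438598  0.26432733] [-3.14137405e+00 -4.94888476e-04  1.64185210e+00]
start_top 0.74 [170.7, 11.0] [ 0.28265097 -0.27308064  0.077     ] 462
start_top 0.71 [130.7, 256.0] [ 0.5834648  -0.20247881  0.077     ] 439
start_top 0.59 [198.7, 133.7] [ 0.43369544 -0.29907453  0.077     ] 386
start_station 0.82 [163.8, 34.3] [ 0.27907687 -0.27410563  0.03      ] 5615
start_station 0.8 [237.5, 299.7] [ 0.66164462 -0.35956807  0.03      ] 3742
start_station 0.61 [132.4, 255.1] [ 0.58332574 -0.20911677  0.03      ] 5099
```

View pics/s6.png

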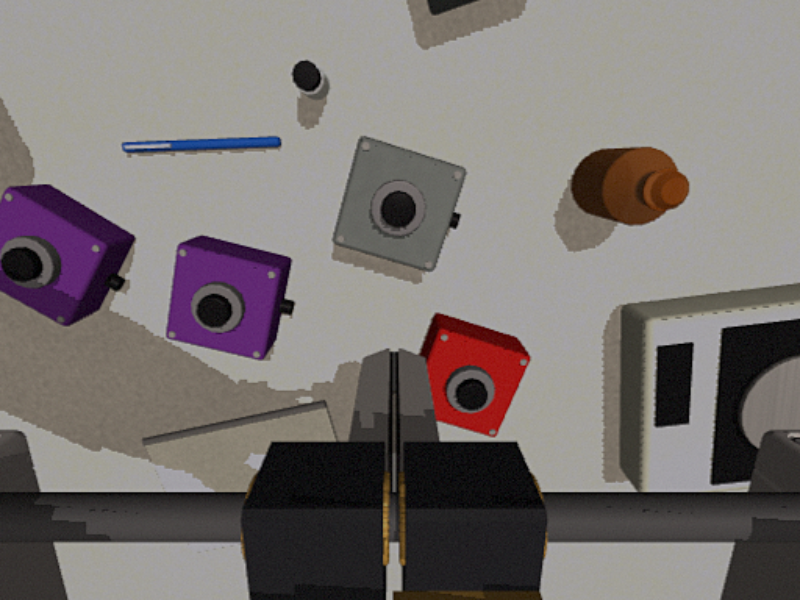

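The grey start station has its button at (399,209). The purple ones at (25,262) and (215,308) and the red one at (470,390) are left alone.

move_arm --pt "0 0.5 0.07 0 0 0 0" --pt "0 0.5 0 0.3 0 0 0" --pt "0 0 0 0.7 0 0 0" --pt "0 0 0 0.8 0 0 0" --pt "0 0 0 0.8 0 0 0" --pt "0 0 0 0.6 0 0 0" --pt "0 0 0 0.3 0 0 0" --pt "0 0 0 0.1 0 0 0" --pt "0 0 0 0 0 0 0"

```text
time_s: 11.7
ee_pos: [0.5833, -0.2056, 0.0853]
eef_rot: [3.141, 0.0, 1.641]
force: [-0.3, -0.3, -0.2]
grip_width: 0.0002
grip_force: 0.0
```

move_arm --pt "0 0 0 0.04 0 0 0" --pt "0 0 0 0.04 0 0 0" --pt "0 0 0 0.04 0 0 0" --pt "0 0 0 0.04 0 0 0" --pt "0 0 0 0.03 0 0 0" --pt "0 0 0 0.02 0 0 0" --pt "0 0 0 0 0 0 0"

```text
time_s: 12.4
ee_pos: [0.583, -0.2059, 0.0742]
eef_rot: [3.141, 0.0, 1.641]
force: [0.5, -0.4, 3.3]
grip_width: 0.0004
grip_force: 1.6
```

move_arm --pt "0 0 0 0.02 0 0 0" --pt "0 0 0 0.02 0 0 0" --pt "0 0 0 0.02 0 0 0" --pt "0 0 0 0.01 0 0 0" --pt "0 0 0 0 0 0 0"

```text
time_s: 12.9
ee_pos: [0.5831, -0.206, 0.0712]
eef_rot: [3.141, 0.0, 1.641]
force: [-1.7, 0.7, 10.0]
grip_width: 0.0003
grip_force: 4.8
```

The button is at its stop (10 N, 5.8 mm in). I'll retract.

move_arm --pt "0 0 0 0 0 0 0" --pt "0 0 0 -0.08 0 0 0" --pt "0 0 0 -0.2 0 0 0" --pt "0 0 0 -0.6 0 0 0" --pt "0 0 0 -0.8 0 0 0" --pt "0 0 0 -0.8 0 0 0" --pt "0 0 0 -0.5 0 0 0" --pt "0 0 0 0 0 0 0" --pt "0 0 0 0 0 0 0"

```text
time_s: 13.8
ee_pos: [0.5827, -0.2057, 0.2193]
eef_rot: [-3.141, -0.0, 1.641]
force: [-0.1, -0.0, -0.1]
grip_width: 0.0004
grip_force: 0.0
```

Run:
```python
from h import *
c=ctrl.camera("scene"); o=ctrl.get_obs(); print(o["ee_pos"],o["force"])
f=lambda y,x:cv2.resize(c["color"][y:y+70,x:x+70],(400,400),interpolation=3)
cv2.imwrite("pics/s7.png",np.hstack([f(125,270),f(220,180)]))
```

```text
[ 0.58244783 -0.20564843  0.21835862] [-0.14111982  0.28056136 -0.26723469]
```

View pics/s7.png

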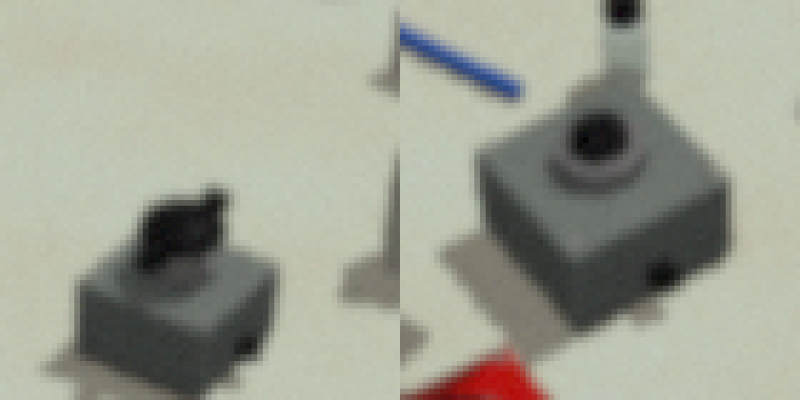

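The stop head is out and back at rest at (180,230), the start button is out at (597,135), and the arm is clear of everything. I'm handing in.

```bash
python3 -c "
from station import ctrl
print(ctrl.hand_in())"
```

```text
the job is handed in; nothing more can be done
None
```

I latched the stop button, twisted it clockwise until it popped back up, pressed the start button to its stop and let it come back out, and handed the job in at about 14 s; the hand-in returned no verdict.

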